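Put the cheese mallet away in its ring holder

ROBOT

A 7-joint arm with a two-finger parallel gripper is mounted at the origin on a cart in front of the work surface, level with it; the furniture and walls round the work are solid. World frame = base frame: x ahead of the robot, y to its left, z up, the work surface at z = 0. Lengths are in mm, angles in rad, forces in N, time in s.
With the tool pointing down it reaches from about 350 to 900 mm from the base axis. Payload 7.2 kg.
Tool frame: the origin (TCP) lies midway between the tips of the shut fingers; the grasp point (between the pads) lies grasp_offset behind it (grasp_offset is the distance from the TCP to the grasp point, in mm); z points along the fingers, y is the direction in which the jaws open and shut (so a half turn about z gives the same grasp; the last joint's range is limited). The gripper opens to 88 mm and grips with 3 to 60 N. Pads are 20 mm wide; open, the fingers measure 115 mm over their backs; the gripper's body (75 mm by 178 mm) begins 61 mm behind the grasp point.
Start: joints at [1.243, 0.411, -0.013, 1.596, 0.006, 1.134, -0.082], TCP at [160.542, -604.032, 222.653] pointing down, gripper open.
Joint ranges: [-2.95, 2.95], [-0.29, 1.99], [-1.47, 1.44], [0.14, 2.54], [-1.03, 4.17], [0.13, 1.85], [-2.86, 2.86]. Speed limits (rad/s): [2.39, 2.39, 3.01, 3.01, 3.14, 3.14, 3.14].

INTERFACE

Orientations are given as a unit quaternion [x, y, z, w].
In Python, from station import read_state, capture, calibration, sign_off, grasp_offset gives the robot as it stands.
- The arm moves only by the tool play_rows, never from a script. Its argument "increments" is a list of rows, each a list of 7 numbers: the turn, a rotation vector about the tool's x, y, z in units of 8 degrees (1.0 is 8 degrees), then the shift along the tool's x, y, z in units of 50 mm (1.0 is 50 mm), then the gripper's target within -1 to 1 (fully open at 1, half-way at 0, shut at -1). In form: [[rx, ry, rz, dx, dy, dz, hand], ...]. A call has 1 to 20 rows; each row shifts and turns the pose as measured when the row begins, along the tool's axes as they then stand; what a row does not reach is not made up. A row lasts 1/8 s, in which the tool goes at most 62.5 mm and 10.7 degrees, less where a joint would pass 70% of its speed; a pose out of reach is approached as far as the arm can. A call is refused whole if a number of a shift passes 1 or a number of a turn 1, either way. A call with a gripper value outside its range is refused whole. The fingers move at their own pace and stop on an object; "grip_force" is the grip in N (left out, the last holds). Time passes only in rows, so rows that do not move let the fingers close. It gives the time, the measured TCP pose, the force and the opening at its end, in the units of the state.
- read_state(): the state, without advancing time (a new reading comes with each control period).
- capture(name): name is "scene" or "top" or "wrist"; returns the picture (480x640x3 uint8, blue, green, red); there is no depth.
- calibration(name): a dict with "intrinsics" (3x3 intrinsics, pixels), "R" (3x3) and "t" (3): a world point X has camera coordinates R X + t. Camera axes: x right, y down, z forward; pixel columns grow to the right and rows downward; lengths in mm; the calibration is good to about 2 mm. A picture is of the moment at which its call begins: read the wrist's pose just before it. calibration takes no time and is no camera call; for the wrist camera it gives the pose at the moment of the call.
- sign_off(): hands the job in, once; it reports no verdict.
The state is a dict: "time": time; "joint_pos": joint angles; "qd": joint speeds; "effort": joint torques, N m; "ee_pos": TCP position; "ee_rot": TCP orientation; "ft_force": force on the tool from outside, world axes, zero at the start; "ft_torque": the same for the moment, N m; "gripper_width": finger opening in mm.
Only numpy, scipy, OpenCV 4.12 (cv2) and the standard library are available. Lean on these libraries where they do the work, as an engineer would, in place of code of your own. Each camera call takes 0.05 s, during which the arm holds its last target.

TASK

Take the wooden cheese-testing mallet out of the steel crock and put it away in its ring holder: handle first, straight down through the brass-edged ring, then pressed home against the ring's spring catch until the underside of the head sits flat on the plate, and let go. The ring plate has been clamped somewhere along its rods, so feel for the hole with the handle's end, and be gentle: do not ram the holder or lean on it hard, and leave the cheeses around it undisturbed.

Things in the scene. Friction and masses are not known exactly. Their poses are not given: they have to be found in the camera images.
- mallet: Loose cheese mallet, 0.2 to 0.33 kg: beech head 30 (its x) x 92 (y) x 38 mm (z) with two brass bands, round dark handle 18 mm thick, 105 mm long, pointing down (-z) from the middle of the head's underside, which is the origin. Handle's end tapers to 10 mm over its last 5 mm. It starts upright in the crock, the head bridging the rim.
- mallet_head (a point): Centre of the mallet's head (19 mm above the head's underside, on the handle's axis); axes as the mallet's. Grasp the head across its 30 mm width (along its x).
- mallet_foot (a point): End of the mallet's handle, 105 mm below the head's underside, on the axis.
- crock_rim (a point): Centre of the mouth of the round steel crock (fixed, outer diameter 72 mm, wall 4 mm, 120 mm high), level with its rim.
- holder: Ring holder (fixed): dark base 110 (x) x 234 (y) mm, four posts, two rods along its y; on the rods is clamped a grey ring plate 68 (x) x 154 (y) x 12 mm, its flat top 135 mm above the deck. Origin: middle of the base's underside, on the deck.
- search_start (a point): Point on the ring plate's top, 45 mm from the holder's middle toward its -y end; axes as the holder's. The ring's hole (22 mm wide, 4 mm bevel, brass-edged, 46 mm deep, open below) lies on this point's line x = 0, anywhere from y = +13 to +77 mm; where is not reported. The plate does not move in use. Slide the handle's end along +y on the top to feel the hole.
- holder_catch (a point): On the holder's axis, 24 mm below the plate's top. At this level in the hole a sprung ball presses on the handle from the holder's +x side with about 5 N. So the handle drags: the mallet does not sink home by its weight but must be pushed down with some 5 to 12 N until the head's underside rests on the plate's top. Never load the holder with over 55 N.
- caciotta_small_mid (a point): small whole round cream-coloured cheese, 101 x 97 x 46 mm, at the back; point half-way up. Bystander.
- herb_block_mid (a point): pale cheese block with a speckled top, 67 x 86 x 66 mm, at the back; point half-way up. Bystander.
There are look-alikes about, which are no part of the job. Leave any purple look-alike of the mallet alone.

How it is judged:
By the outcome, as a careful person would: the job done as asked, in the order asked, and still so for the second after the job is handed in, with the robot touching nothing.
It also fails if it takes over 67 s, if anything falls off the work surface, if the arm or the gripper's body presses on something with over 40 N, if the wrist force passes 120 N, or if a joint passes its speed limit or range.

## Working session

There is one attempt and no reset: what is moved stays moved. The work goes in short steps, Python scripts to look and compute and a tool call to move; the robot and the scene stay as the last step left them, time stands still between calls to the robot, and variables do not carry over. Pictures are saved under pics/ and viewed, and the job is handed in when it is done.

Besides the shell and the picture viewer there is one more tool, called after "Call:" as name(argument=value, ...), one argument or row to a line, values as JSON. play_rows: Moves the arm, as the interface text tells. Its arguments: {"type":"object","properties":{"increments":{"type":"array","items":{"type":"array","items":{"type":"number"}}},"grip_force":{"type":"number"}},"required":["increments"]}

```bash
mkdir -p pics; ls
python3 - <<'E'
from station import *
import cv2
print(read_state()); print(grasp_offset if not callable(grasp_offset) else grasp_offset())
for n in("scene","top","wrist"):
    c=calibration(n); print(n,c); cv2.imwrite(f"pics/{n}0.png",capture(n))
E
```

```text
pics
{'time': 0.0, 'joint_pos': array([ 1.24277947,  0.41188243, -0.01275039,  1.59703332,  0.00559535,
        1.13431537, -0.08223569]), 'qd': array([-1.78832112e-03,  2.14223220e-04,  1.90501568e-04, -2.04369011e-05,
       -1.91493879e-04,  2.79553879e-03,  2.44509639e-05]), 'effort': array([ 3.56946730e-04, -5.87947977e+01,  6.42245449e-01, -2.91074771e+01,
       -5.36935776e-02,  1.83904805e-02,  1.56880469e-04]), 'ee_pos': array([ 160.41609969, -603.53526167,  221.82415975]), 'ee_rot': array([ 9.91572010e-01,  1.29554259e-01, -1.50462764e-04, -7.87240441e-04]), 'ft_force': array([ 0.21577889, -0.73574958,  0.1433261 ]), 'ft_torque': array([-0.03199276, -0.01389308, -0.00321243]), 'gripper_width': 87.6155939666775}
18.700000000000003
scene {'intrinsics': array([[500.16034733,   0.        , 322.51135101],
       [  0.        , 500.16034733, 241.01373792],
       [  0.        ,   0.        ,   1.        ]]), 'R': array([[-0.71912581, -0.69458354, -0.02029221],
       [-0.37140732,  0.40888379, -0.83358901],
       [ 0.58729436, -0.5919187 , -0.5520123 ]]), 't': array([419.4549151 , 305.51753139, 560.57330219])}
top {'intrinsics': array([[451.32483995,   0.        , 314.30126834],
       [  0.        , 451.32483995, 242.49456832],
       [  0.        ,   0.        ,   1.        ]]), 'R': array([[ 0.00850601, -0.99989823, -0.01145341],
       [-0.98077593, -0.00610922, -0.19504164],
       [ 0.19495182,  0.01289226, -0.98072808]]), 't': array([  8.98635428, 583.17670024, 899.04473849])}
wrist {'intrinsics': array([[349.36671005,   0.        , 321.35905325],
       [  0.        , 349.36671005, 245.4500311 ],
       [  0.        ,   0.        ,   1.        ]]), 'R': array([[ 0.25664654, -0.96650317, -0.00204384],
       [-0.92720662, -0.24680746,  0.28173385],
       [-0.27280109, -0.07041095, -0.95949042]]), 't': array([-623.70515963,  -33.90620636,  391.63503451])}
```

View pics/scene0.png

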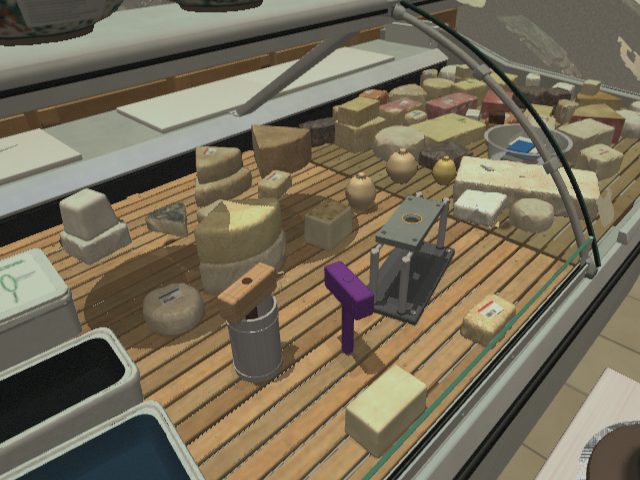

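View pics/top0.png

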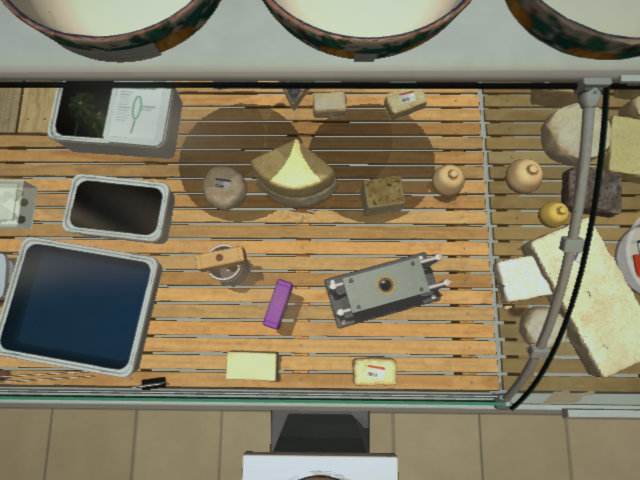

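View pics/wrist0.png

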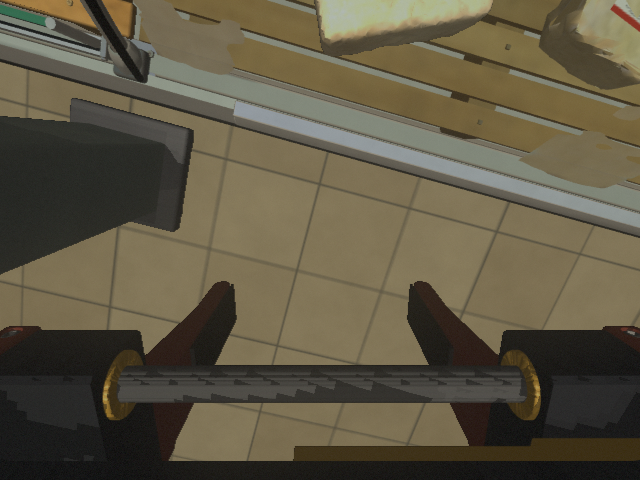

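```bash
cat > h.py <<'E'
import numpy as np,cv2
from station import *
def ray(n,uv,c=None):
    c=c or calibration(n); d=np.linalg.inv(c['intrinsics'])@np.array([uv[0],uv[1],1.]); R=c['R']
    return -R.T@c['t'], R.T@d
def atz(n,uv,z,c=None):
    o,d=ray(n,uv,c); return o+d*(z-o[2])/d[2]
def tri(obs):
    A=np.zeros((3,3));b=np.zeros(3)
    for n,uv in obs:
        o,d=ray(n,uv);d=d/np.linalg.norm(d);P=np.eye(3)-np.outer(d,d);A+=P;b+=P@o
    X=np.linalg.solve(A,b); return X
def proj(n,X,c=None):
    c=c or calibration(n); p=c['intrinsics']@(c['R']@np.array(X,float)+c['t']); return p[:2]/p[2]
def crop(img,x0,y0,x1,y1,k,name): cv2.imwrite(name,cv2.resize(img[y0:y1,x0:x1],None,fx=k,fy=k,interpolation=cv2.INTER_CUBIC))
E
python3 - <<'E'
from h import *
s=cv2.imread('pics/scene0.png');t=cv2.imread('pics/top0.png')
crop(t,180,220,340,340,5,'pics/t_a.png'); crop(t,315,235,475,340,5,'pics/t_b.png')
crop(s,200,240,360,400,3.75,'pics/s_a.png'); crop(s,350,170,470,330,3.75,'pics/s_b.png')
for z in (0,100,200): print(z,atz('top',(508,405),z),atz('top',(590,85),z),atz('top',(571,244),z))
print('foot',atz('scene',(590,265),0))
for k in [(590,240),(575,180),(540,110),(490,60),(400,10)]:
    print(k,ray('scene',k))
E
```

```text
0 [ 250.90644625 -393.585159      0.        ] [ 983.78458678 -643.99295436    0.        ] [ 594.66331112 -559.19658923    0.        ]
100 [ 265.54259401 -353.95514014  100.        ] [ 924.80644787 -579.21060769  100.        ] [ 574.77064025 -502.93165301  100.        ]
200 [ 280.17874178 -314.32512128  200.        ] [ 865.82830897 -514.42826103  200.        ] [ 554.87796938 -446.66671679  200.        ]
foot [ 261.51545492 -398.24250415    0.        ]
(590, 240) (array([ 85.89076711, 498.23913354, 572.63108268]), array([ 0.20345449, -0.96421474, -0.56117515]))
(575, 180) (array([ 85.89076711, 498.23913354, 572.63108268]), array([ 0.26957594, -0.99243424, -0.46056797]))
(540, 110) (array([ 85.89076711, 498.23913354, 572.63108268]), array([ 0.37187896, -1.00105436, -0.34248292]))
(490, 60) (array([ 85.89076711, 498.23913354, 572.63108268]), array([ 0.48089731, -0.97249354, -0.25712217]))
(400, 10) (array([ 85.89076711, 498.23913354, 572.63108268]), array([ 0.64742729, -0.88838386, -0.17013857]))
```

View pics/t_a.png

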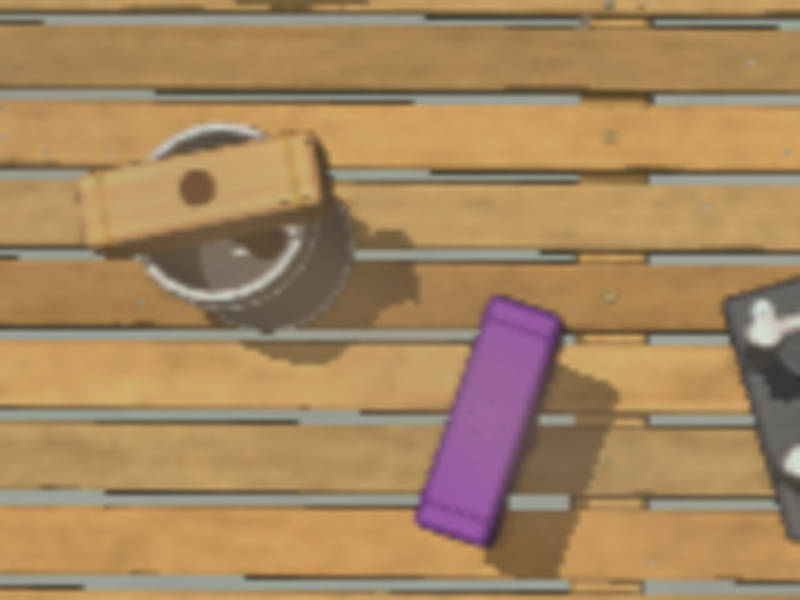

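View pics/t_b.png

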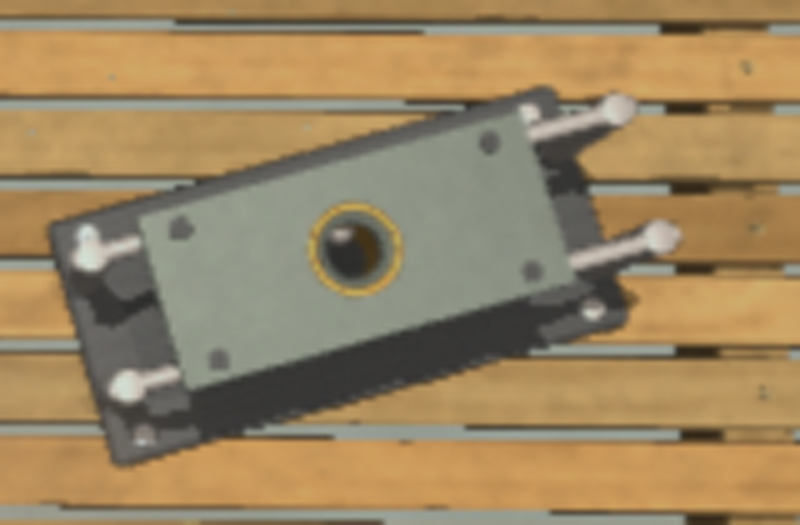

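View pics/s_a.png

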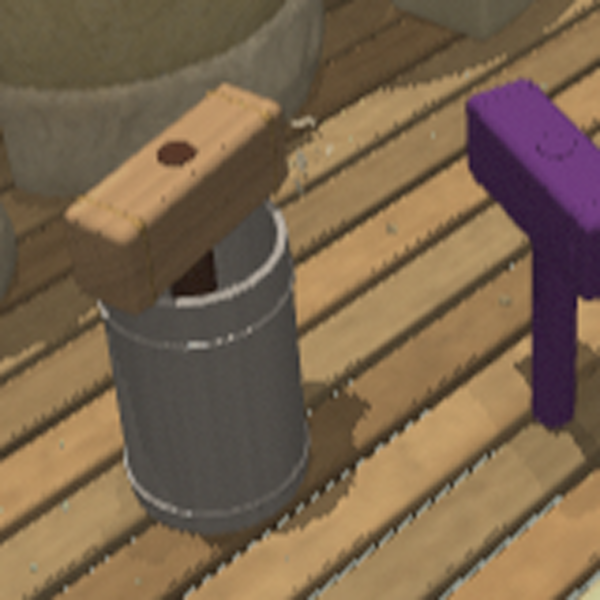

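View pics/s_b.png

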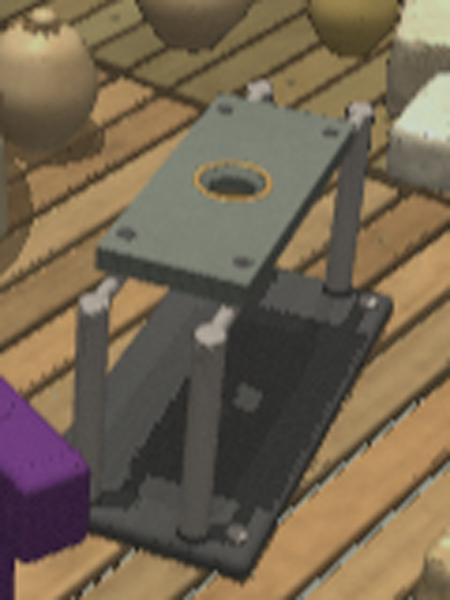

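Run:
```python
from h import *
T=lambda p,o:(o[0]+(p[0]+.5)/o[2]-.5,o[1]+(p[1]+.5)/o[2]-.5)
ta=(180,220,5);tb=(315,235,5);sa=(200,240,3.75);sb=(350,170,3.75)
print('dot tri',tri([('top',T((197,187),ta)),('scene',T((177,152),sa))]), atz('top',T((197,187),ta),158), atz('scene',T((177,152),sa),158))
print('hole tri',tri([('top',T((355,249),tb)),('scene',T((233,182),sb))]),atz('top',T((355,249),tb),135),atz('scene',T((233,182),sb),135))
for nm,cs,o,z,cam in [('head',[(80,180),(305,130),(325,205),(92,247)],ta,158,'top'),('plate',[(140,215),(520,110),(578,278),(190,388)],tb,135,'top'),('base',[(50,228),(548,85),(632,310),(115,466)],tb,8,'top'),('headS',[(68,215),(222,83),(278,103),(145,243)],sa,158,'scene'),('plateS',[(97,252),(212,95),(352,122),(248,293)],sb,135,'scene')]:
    P=[atz(cam,T(c,o),z)[:2] for c in cs]
    print(nm,np.round(P,1).tolist(),'c',np.mean(P,0).round(1))
    for i in range(4):
        d=P[(i+1)%4]-P[i]; print('  ',np.linalg.norm(d).round(1),np.degrees(np.arctan2(d[1],d[0])).round(1))
for p in [(262,380)]: pass
c=[T(p,ta) for p in [(225,212)]]; print('rim',atz('top',c[0],120))
for c in [(303,320)]:pass
print('arch pts')
# match scene ray with top ray at arch
for s,t in [((590,240),(520,390)),((575,180),(552,330)),((540,110),(571,244)),((490,60),(583,165)),((400,10),(590,85))]:
    X=tri([('scene',s),('top',t)]);print(X.round(),proj('scene',X).round(),proj('top',X).round())
```

```text
dot tri [534.44990165 191.62687414 158.9947369 ] [534.11821957 191.36896583 158.        ] [536.18868757 191.20266348 158.        ]
hole tri [ 487.90733036 -123.86645682  134.62929598] [ 487.11813524 -124.2902545   135.        ] [ 488.32403841 -122.87413204  135.        ]
head [[536.5, 235.8], [556.2, 151.5], [527.6, 142.8], [511.1, 229.7]] c [532.8 189.9]
   86.6 -76.8
   30.0 -163.1
   88.5 100.8
   26.2 13.4
plate [[499.5, -42.5], [541.2, -189.0], [476.7, -208.6], [434.2, -61.0]] c [ 487.9 -125.3]
   152.3 -74.1
   67.4 -163.1
   153.5 106.1
   67.9 15.9
base [[508.7, -9.4], [573.9, -229.8], [474.8, -262.3], [406.3, -37.7]] c [ 490.9 -134.8]
   229.8 -73.5
   104.3 -161.8
   234.8 107.0
   106.2 15.5
headS [[536.3, 239.0], [556.9, 152.8], [531.6, 146.9], [504.9, 230.1]] c [532.4 192.2]
   88.6 -76.6
   26.0 -166.8
   87.4 107.8
   32.6 15.9
plateS [[497.1, -36.7], [544.1, -183.6], [479.1, -205.7], [431.8, -54.3]] c [ 488.  -120.1]
   154.2 -72.3
   68.7 -161.2
   158.7 107.3
   67.7 15.0
rim [530.47480235 188.47609644 120.        ]
arch pts
[ 281. -404.   45.] [587. 240.] [521. 393.]
[ 375. -450.  123.] [557. 180.] [560. 346.]
[ 494. -442.  244.] [510. 107.] [586. 275.]
[ 604. -426.  327.] [462.  56.] [600. 197.]
[ 740. -386.  403.] [396.  10.] [593.  89.]
```

Call:
play_rows(
  increments=[
    [0,0,0,0,0,-1,1],
    [0,0,0,0,-0.5,-1,1],
    [0,0,0,0,-1,-0.5,1],
    [0,0,0,0,-1,-0.3,1],
    [0,0,0,0,-1,0,1],
    [0,0,-0.5,0.6,0,0,1],
    [0,0,-0.8,1,0,0,1],
    [0,0,-0.8,1,0,0,1],
    [0,0,-0.8,1,0,0,1],
  ],
)

```text
time: 1.27
ee_pos: [281.6, -357.1, 364.8]
ee_rot: [0.944, 0.33, 0.0, -0.002]
ft_force: [0.8, 0.1, 0.0]
gripper_width: 88.3
```

Call:
play_rows(
  increments=[
    [0,0,-0.8,1,0,0,1],
    [0,0,-0.8,1,0,0,1],
    [0,0,-0.8,1,0,0,1],
    [0,0,-0.8,1,0,0,1],
    [0,0,-0.8,1,0,0,1],
    [0,0,-0.8,1,0,0,1],
    [0,0,-0.8,1,0,0,1],
    [0,0,-0.8,1,0,0,1],
    [0,0,-0.8,1,0,0,1],
    [0,0,-0.8,1,0,0,1],
    [0,0,0,0,0,0,1],
  ],
)

```text
time: 2.65
ee_pos: [466.9, 108.7, 365.2]
ee_rot: [0.6, 0.8, 0.007, -0.006]
ft_force: [0.8, -0.8, -0.5]
gripper_width: 88.2
```

```bash
cat >> h.py <<'E'
from scipy.spatial.transform import Rotation as Ro
def delta(X,xang):
    """units to reach TCP X with tool x at heading xang deg, tool down"""
    s=read_state(); R=Ro.from_quat(s['ee_rot'])
    a=np.radians(xang); Rt=Ro.from_matrix(np.array([[np.cos(a),np.sin(a),0],[np.sin(a),-np.cos(a),0],[0,0,-1]]))
    rv=(R.inv()*Rt).as_rotvec(degrees=True)/8
    print('t',s['time'],'pos',s['ee_pos'].round(1),'xhead',np.degrees(np.arctan2(*R.as_matrix()[[1,0],0])).round(2),'F',s['ft_force'].round(2))
    print('rot units',rv.round(3),'shift now-axes',(R.inv().apply(np.array(X)-s['ee_pos'])/50).round(3),'shift target-axes',(Rt.inv().apply(np.array(X)-s['ee_pos'])/50).round(3))
E
python3 -c "
from h import *
delta((534,191,300),104)"
```

```text
t 2.65 pos [466.9 108.7 365.2] xhead 106.27 F [ 0.83 -0.76 -0.5 ]
rot units [ 0.029 -0.133  0.284] shift now-axes [1.179 1.744 1.333] shift target-axes [1.272 1.701 1.304]
```

Call:
play_rows(
  increments=[
    [0.03,-0.13,0.28,0.6,0.85,0.65,1],
    [0,0,0,0.64,0.85,0.65,1],
    [0,0,0,0,0,0,1],
  ],
)

```text
time: 3.02
ee_pos: [536.6, 190.0, 298.7]
ee_rot: [0.618, 0.786, -0.0, -0.0]
ft_force: [-0.5, -1.4, -0.2]
gripper_width: 87.6
```

```bash
python3 -c "
from h import *
delta((534,191,300),104)
c=calibration('wrist');im=capture('wrist');cv2.imwrite('pics/w1.png',im)
print(proj('wrist',(534.4,191.5,158),c))
delta((534,191,128),104)"
```

```text
t 3.025 pos [536.6 190.  298.7] xhead 103.63 F [-0.52 -1.4  -0.23]
rot units [-0.005 -0.001 -0.047] shift now-axes [ 0.031 -0.046 -0.027] shift target-axes [ 0.031 -0.045 -0.027]
[319.10355106 231.41216461]
t 3.075 pos [536.5 188.8 300.6] xhead 103.56 F [-0.17  0.6  -0.07]
rot units [ 0.012  0.008 -0.055] shift now-axes [ 0.058 -0.044  3.452] shift target-axes [ 0.054 -0.038  3.452]
```

View pics/w1.png

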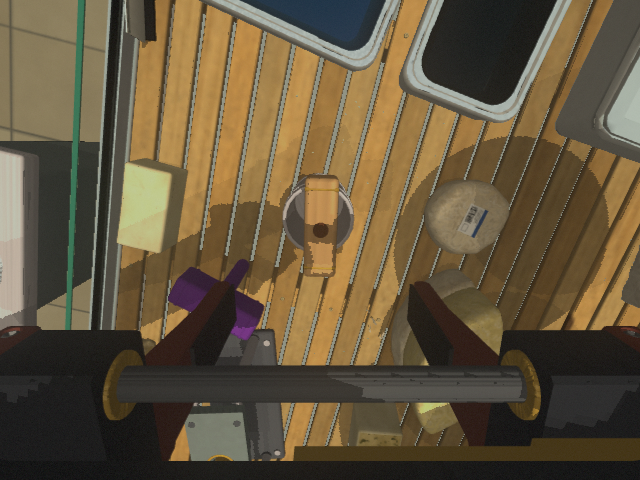

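```bash
python3 -c "
from h import *
im=cv2.imread('pics/w1.png');crop(im,270,165,370,285,5,'pics/w1c.png')"
```

```text
(no output)
```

View pics/w1c.png

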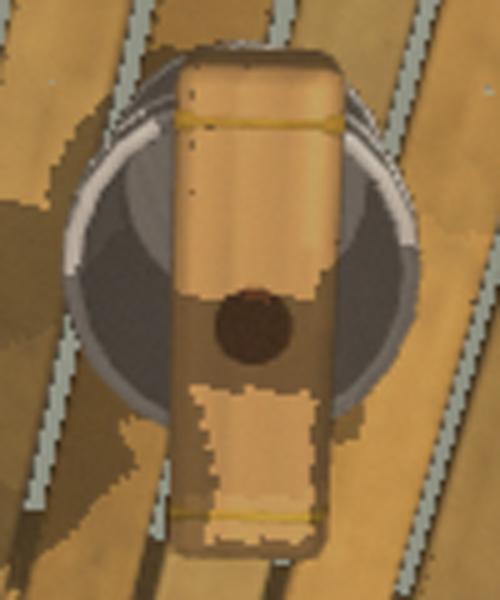

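```bash
python3 -c "
from h import *
c=calibration('wrist')
f=lambda p:atz('wrist',(270+p[0]/5-.4,165+p[1]/5-.4),158,c)
P=[f(p) for p in [(178,65),(342,65),(328,550),(172,550),(253,327)]]
print(np.round(P,1))
for a,b in((3,0),(2,1)):
  d=P[b]-P[a];print(np.degrees(np.arctan2(d[1],d[0])),np.linalg.norm(d))
print(np.mean(P[:4],0))
"
```

```text
[[512.1 233.3 158. ]
 [539.5 239.9 158. ]
 [559.  152.9 158. ]
 [530.7 146.1 158. ]
 [535.4 191.3 158. ]]
102.07712627847539 89.17738057717929
102.63902166883297 89.17879072396978
[535.31766577 193.07881848 158.        ]
```

Call:
play_rows(
  increments=[
    [0,0,0.05,0.06,-0.03,0.7,1],
    [0,0,0,0,0,0.9,1],
    [0,0,0,0,0,0.9,1],
    [0,0,0,0,0,0.6,1],
    [0,0,0,0,0,0.25,1],
    [0,0,0,0,0,0,1],
  ],
)

```text
time: 3.82
ee_pos: [539.8, 184.4, 136.6]
ee_rot: [0.626, 0.78, 0.004, 0.006]
ft_force: [-0.5, 0.8, 0.5]
gripper_width: 87.5
```

```bash
python3 -c "
from h import *
delta((535,191.8,128),103)"
```

```text
t 3.825 pos [539.8 184.4 136.6] xhead 102.53 F [-0.53  0.81  0.54]
rot units [ 0.094  0.033 -0.058] shift now-axes [ 0.166 -0.064  0.17 ] shift target-axes [ 0.165 -0.061  0.171]
```

Call:
play_rows(
  increments=[
    [0.09,0.03,-0.06,0.16,-0.06,0.15,1],
    [0,0,0,0,0,0,1],
  ],
)

```text
time: 4.08
ee_pos: [536.4, 192.2, 131.3]
ee_rot: [0.623, 0.783, 0.001, 0.001]
ft_force: [-0.9, -0.4, 0.4]
gripper_width: 87.6
```

```bash
python3 -c "
from h import *
delta((535,191.8,128),103)"
```

```text
t 4.075 pos [536.4 192.2 131.3] xhead 102.99 F [-0.91 -0.42  0.4 ]
rot units [ 0.027  0.    -0.001] shift now-axes [-0.002 -0.029  0.065] shift target-axes [-0.002 -0.029  0.065]
```

Call:
play_rows(
  increments=[
    [0.02,0,0,0,-0.03,0.05,1],
    [0,0,0,0,0,0,-1],
    [0,0,0,0,0,0,-1],
    [0,0,0,0,0,0,-1],
    [0,0,0,0,0,0,-1],
    [0,0,0,0,0,0,-1],
  ],
  grip_force=40,
)

```text
time: 4.82
ee_pos: [535.5, 192.3, 129.9]
ee_rot: [0.622, 0.783, 0.001, 0.001]
ft_force: [-0.2, -1.4, 0.0]
gripper_width: 41.1
```

```bash
python3 -c "
from h import *
delta((535,191.8,128),103);print(read_state()['gripper_width'])"
```

```text
t 4.825 pos [535.5 192.3 129.9] xhead 103.01 F [-0.21 -1.37  0.03]
rot units [0.02  0.    0.001] shift now-axes [-0.008 -0.013  0.038] shift target-axes [-0.008 -0.012  0.038]
41.14595794268061
```

Call:
play_rows(
  increments=[
    [0,0,0,0,0,0,-1],
    [0,0,0,0,0,0,-1],
    [0,0,0,0,0,0,-1],
    [0,0,0,0,0,0,-1],
  ],
)

```text
time: 5.32
ee_pos: [535.4, 192.3, 129.8]
ee_rot: [0.622, 0.783, 0.001, 0.001]
ft_force: [-0.5, -0.1, -0.6]
gripper_width: 29.7
```

```bash
python3 -c "
from h import *
delta((535,191.8,260),103);print(read_state())"
```

```text
t 5.325 pos [535.4 192.3 129.8] xhead 103.01 F [-0.45 -0.07 -0.6 ]
rot units [0.018 0.    0.001] shift now-axes [-0.007 -0.004 -2.603] shift target-axes [-0.007 -0.01  -2.603]
{'time': 5.325, 'joint_pos': array([ 0.11349948,  0.5195953 , -0.73282367,  1.8003199 ,  0.41306045,
        0.97811268, -0.56194389]), 'qd': array([ 4.62763500e-06,  2.80888534e-04, -7.85761788e-04,  1.07670903e-03,
       -5.94916798e-04, -3.30478505e-04, -8.27643930e-05]), 'effort': array([ 8.20566405e-03, -5.44811082e+01, -9.64211762e+00, -2.45471674e+01,
       -3.33682832e-02, -1.00514686e-01, -2.42240005e-02]), 'ee_pos': array([535.41582923, 192.27365772, 129.84028282]), 'ee_rot': array([0.62246493, 0.78264672, 0.00095295, 0.0007918 ]), 'ft_force': array([-0.45237429, -0.06792542, -0.59954071]), 'ft_torque': array([-0.04368553, -0.06013029,  0.05742662]), 'gripper_width': 29.74986974389543}
```

Call:
play_rows(
  increments=[
    [0,0,0,0,0,-0.2,-1],
    [0,0,0,0,0,-0.5,-1],
    [0,0,0,0,0,-0.6,-1],
    [0,0,0,0,0,-0.6,-1],
    [0,0,0,0,0,-0.6,-1],
    [0,0,0,0,0,-0.4,-1],
    [0,0,0,0,0,0,-1],
    [0,0,0,0,0,0,-1],
  ],
)

```text
time: 6.32
ee_pos: [533.1, 191.5, 279.8]
ee_rot: [0.622, 0.783, -0.001, -0.0]
ft_force: [-0.6, -0.4, -3.7]
gripper_width: 29.9
```

```bash
python3 -c "
from h import *
delta((487.7,-124,272),105);print(read_state()['gripper_width'])
cv2.imwrite('pics/s2.png',capture('scene'))
"
```

```text
t 6.325 pos [533.1 191.5 279.8] xhead 103.07 F [-0.61 -0.42 -3.71]
rot units [-0.012  0.002 -0.241] shift now-axes [-5.942 -2.312  0.162] shift target-axes [-5.861 -2.51   0.157]
29.90704005128121
```

View pics/s2.png

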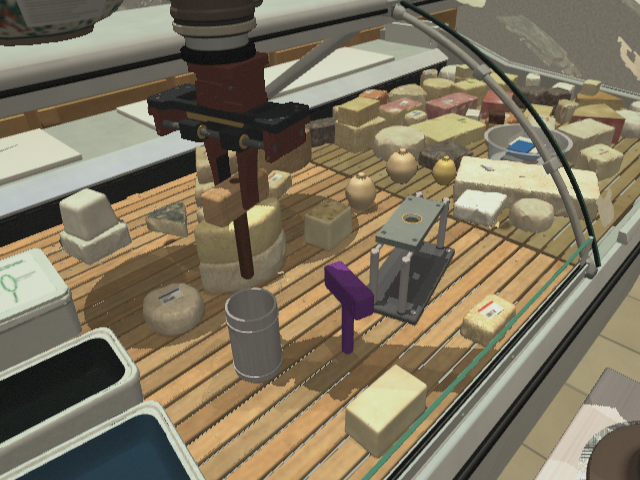

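Call:
play_rows(
  increments=[
    [0,0,-0.1,-0.5,-0.2,0,-1],
    [0,0,-0.1,-0.9,-0.4,0,-1],
    [0,0,-0.1,-0.9,-0.4,0,-1],
    [0,0,0,-0.9,-0.4,0,-1],
    [0,0,0,-0.9,-0.4,0,-1],
    [0,0,0,-0.9,-0.4,0,-1],
    [0,0,0,-0.5,-0.2,0,-1],
    [0,0,0,0,0,0,-1],
    [0,0,0,0,0,0,-1],
  ],
)

```text
time: 7.5
ee_pos: [482.4, -113.2, 270.7]
ee_rot: [0.604, 0.797, -0.003, -0.007]
ft_force: [0.7, 0.9, -2.2]
gripper_width: 29.6
```

```bash
python3 -c "
from h import *
delta((487.7,-124,272),106);print(read_state()['gripper_width'])
s=capture('scene');t=capture('top');cv2.imwrite('pics/s3.png',s);cv2.imwrite('pics/t3.png',t)
st=read_state();p=st['ee_pos'];R=Ro.from_quat(st['ee_rot']).as_matrix()
f=p+R@[0,0,115-0.2];print(f,proj('scene',f),proj('top',f))
crop(s,330,90,490,290,3,'pics/s3c.png')
"
```

```text
t 7.5 pos [ 482.4 -113.2  270.7] xhead 105.71 F [ 0.71  0.88 -2.16]
rot units [-0.1   -0.054 -0.036] shift now-axes [-0.236  0.044 -0.029] shift target-axes [-0.236  0.043 -0.026]
29.57291331316872
[ 480.81228839 -112.62132994  156.07466075] [412.85943069 211.12360191] [381.00892021 286.56554495]
```

View pics/s3c.png

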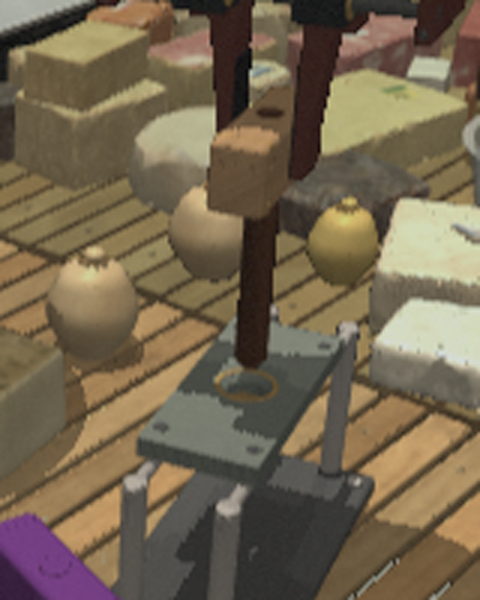

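View pics/t3.png

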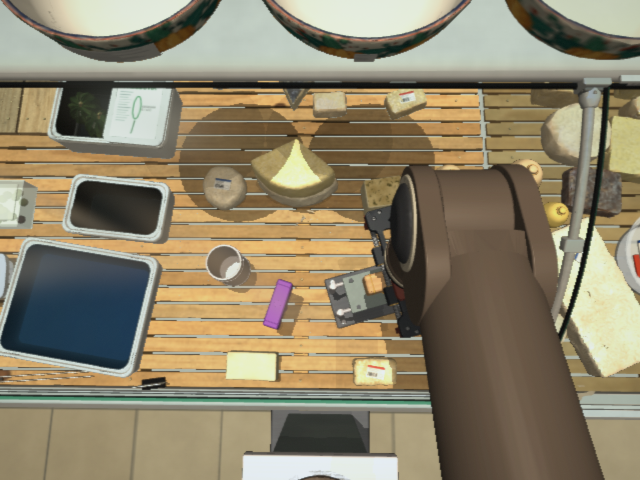

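Call:
play_rows(
  increments=[
    [-0.1,-0.05,-0.03,-0.22,0.04,0,-1],
    [0,0,0,0,0,0,-1],
    [0,0,0,0,0,0,-1],
  ],
)

```text
time: 7.98
ee_pos: [488.3, -121.5, 270.8]
ee_rot: [0.6, 0.8, 0.001, 0.001]
ft_force: [0.3, 0.4, -3.6]
gripper_width: 30.1
```

```bash
python3 -c "
from h import *
delta((487.8,-123.6,253),106)"
```

```text
t 7.975 pos [ 488.3 -121.5  270.8] xhead 106.24 F [ 0.27  0.4  -3.62]
rot units [0.011 0.    0.029] shift now-axes [-0.037 -0.022  0.356] shift target-axes [-0.037 -0.021  0.356]
```

Call:
play_rows(
  increments=[
    [0.01,0,0,-0.04,-0.02,0.15,-1],
    [0,0,0,0,0,0.15,-1],
    [0,0,0,0,0,0,-1],
  ],
)

```text
time: 8.35
ee_pos: [487.7, -123.6, 254.4]
ee_rot: [0.6, 0.8, -0.0, -0.0]
ft_force: [-0.2, 0.4, -2.2]
gripper_width: 29.9
```

```bash
python3 -c "
from h import *
delta((487.8,-123.6,253),106)
s=capture('scene');w=capture('wrist')
crop(s,330,90,490,290,3,'pics/s4c.png');crop(w,160,60,480,300,2.5,'pics/w4.png')
"
```

```text
t 8.35 pos [ 487.7 -123.6  254.4] xhead 106.26 F [-0.16  0.37 -2.24]
rot units [-0.002 -0.001  0.032] shift now-axes [-0.001  0.002  0.029] shift target-axes [-0.001  0.002  0.029]
```

View pics/s4c.png

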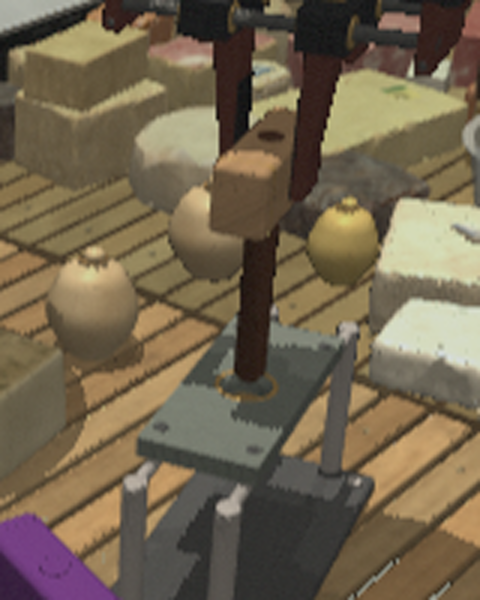

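View pics/w4.png

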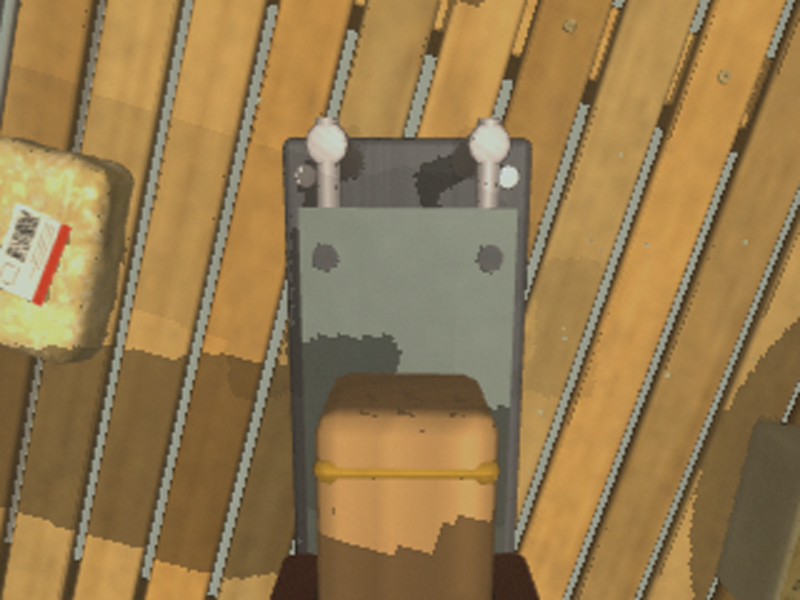

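Call:
play_rows(
  increments=[
    [0,0,0,0,0,0.08,-1],
    [0,0,0,0,0,0.08,-1],
    [0,0,0,0,0,0,-1],
  ],
)

```text
time: 8.82
ee_pos: [488.2, -123.6, 246.8]
ee_rot: [0.6, 0.8, 0.0, 0.0]
ft_force: [-0.1, -0.8, -2.4]
gripper_width: 30.1
```

```bash
python3 -c "
from h import *
delta((487.8,-123.6,250),106);print(read_state()['ft_torque'])"
```

```text
t 8.825 pos [ 488.2 -123.6  246.8] xhead 106.26 F [-0.13 -0.79 -2.4 ]
rot units [0.006 0.004 0.033] shift now-axes [ 0.002 -0.008 -0.065] shift target-axes [ 0.002 -0.008 -0.065]
[-0.05333239 -0.07863214  0.02590117]
```

Call:
play_rows(
  increments=[
    [0,0,0,0,0,0.06,-1],
    [0,0,0,0,0,0.06,-1],
    [0,0,0,0,0,0,-1],
  ],
)

```text
time: 9.2
ee_pos: [488.3, -123.6, 240.4]
ee_rot: [0.6, 0.8, 0.0, 0.001]
ft_force: [-1.0, -0.5, -2.4]
gripper_width: 30.1
```

```bash
python3 -c "
from h import *
delta((487.8,-123.6,250),106);print(read_state()['ft_torque'])
s=capture('scene')
crop(s,330,90,490,290,3,'pics/s5c.png')"
```

```text
t 9.2 pos [ 488.3 -123.6  240.4] xhead 106.25 F [-1.   -0.55 -2.39]
rot units [0.007 0.005 0.032] shift now-axes [ 0.003 -0.009 -0.192] shift target-axes [ 0.004 -0.009 -0.192]
[-0.04884536 -0.09113692  0.01206759]
```

View pics/s5c.png

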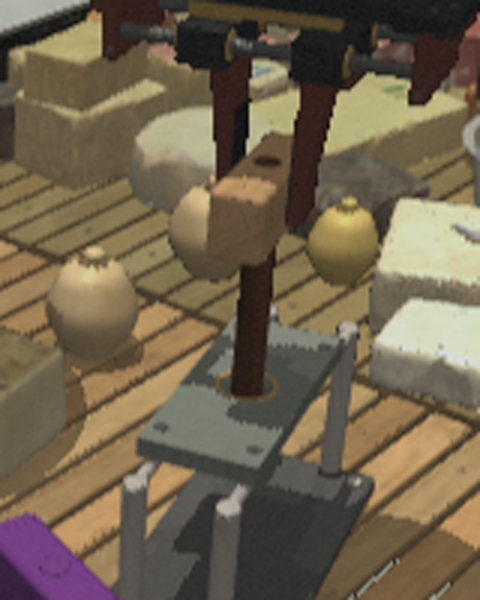

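Call:
play_rows(
  increments=[
    [0,0,0,0,0,0.08,-1],
    [0,0,0,0,0,0.08,-1],
    [0,0,0,0,0,0.06,-1],
    [0,0,0,0,0,0,-1],
  ],
)

```text
time: 9.75
ee_pos: [488.4, -123.7, 228.7]
ee_rot: [0.6, 0.8, 0.0, 0.001]
ft_force: [-0.3, -0.2, -2.1]
gripper_width: 29.4
```

```bash
python3 -c "
from h import *
delta((487.8,-123.6,250),106);print(read_state()['ft_torque'])"
```

```text
t 9.75 pos [ 488.4 -123.7  228.7] xhead 106.26 F [-0.31 -0.22 -2.07]
rot units [0.008 0.005 0.032] shift now-axes [ 0.004 -0.01  -0.426] shift target-axes [ 0.004 -0.01  -0.426]
[-0.04425524 -0.11116851 -0.03244968]
```

Call:
play_rows(
  increments=[
    [0,0,0,0,0,0.06,-1],
    [0,0,0,0,0,0.06,-1],
    [0,0,0,0,0,0.06,-1],
    [0,0,0,0,0,0.06,-1],
    [0,0,0,0,0,0,-1],
  ],
)

```text
time: 10.38
ee_pos: [487.1, -124.1, 216.0]
ee_rot: [0.6, 0.8, -0.001, -0.0]
ft_force: [-1.0, 0.1, -3.0]
gripper_width: 30.0
```

```bash
python3 -c "
from h import *
delta((487.8,-123.6,250),106);print(read_state()['ft_torque'])"
```

```text
t 10.375 pos [ 487.1 -124.1  216. ] xhead 106.23 F [-0.97  0.15 -2.99]
rot units [-0.012  0.006  0.029] shift now-axes [ 0.004  0.015 -0.68 ] shift target-axes [ 0.005  0.016 -0.68 ]
[-0.15427651  0.3013864  -0.02650513]
```

Call:
play_rows(
  increments=[
    [0,0,0,0,0,0.08,-1],
    [0,0,0,0,0,0.08,-1],
    [0,0,0,0,0,0.08,-1],
    [0,0,0,0,0,0.08,-1],
    [0,0,0,0,0,0.08,-1],
  ],
)

```text
time: 11.0
ee_pos: [487.2, -124.3, 195.1]
ee_rot: [0.6, 0.8, -0.001, 0.0]
ft_force: [-2.6, -0.1, 2.2]
gripper_width: 30.0
```

```bash
python3 -c "
from h import *
delta((487.8,-123.6,146),106);print(read_state()['ft_torque'])"
```

```text
t 11.0 pos [ 487.2 -124.3  195.1] xhead 106.22 F [-2.56 -0.06  2.19]
rot units [-0.01   0.009  0.027] shift now-axes [0.011 0.017 0.981] shift target-axes [0.01  0.016 0.981]
[-0.19223578  0.70474083 -0.06064235]
```

Call:
play_rows(
  increments=[
    [0,0,0,0,0,0.08,-1],
    [0,0,0,0,0,0.08,-1],
    [0,0,0,0,0,0.08,-1],
    [0,0,0,0,0,0.08,-1],
    [0,0,0,0,0,0.08,-1],
  ],
)

```text
time: 11.62
ee_pos: [487.2, -124.5, 173.6]
ee_rot: [0.6, 0.8, -0.001, 0.0]
ft_force: [-2.3, -0.7, 1.0]
gripper_width: 29.7
```

```bash
python3 -c "
from h import *
delta((487.8,-123.6,146),106);print(read_state()['ft_torque'])
s=capture('scene')
crop(s,330,90,490,290,3,'pics/s6c.png')"
```

```text
t 11.625 pos [ 487.2 -124.5  173.6] xhead 106.21 F [-2.26 -0.75  1.01]
rot units [-0.011  0.01   0.026] shift now-axes [0.014 0.018 0.552] shift target-axes [0.013 0.017 0.552]
[-0.20672871  0.69269321 -0.00074981]
```

View pics/s6c.png

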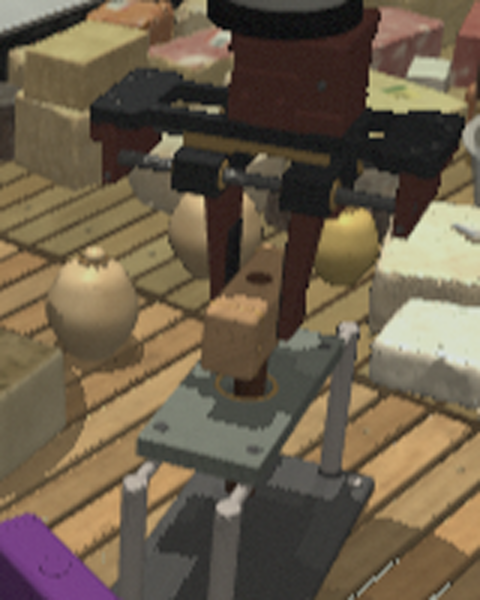

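Call:
play_rows(
  increments=[
    [0,0,0,0,0,0.08,-1],
    [0,0,0,0,0,0.08,-1],
    [0,0,0,0,0,0.08,-1],
    [0,0,0,0,0,0.08,-1],
    [0,0,0,0,0,0.04,-1],
    [0,0,0,0,0,0.02,-1],
  ],
)

```text
time: 12.42
ee_pos: [487.0, -124.4, 152.7]
ee_rot: [0.6, 0.8, -0.001, -0.0]
ft_force: [-2.6, -0.6, 1.5]
gripper_width: 29.8
```

Call:
play_rows(
  increments=[
    [0,0,0,0,0,0.03,-1],
    [0,0,0,0,0,0.03,-1],
  ],
)

```text
time: 12.68
ee_pos: [487.0, -124.4, 149.6]
ee_rot: [0.6, 0.8, -0.001, -0.0]
ft_force: [-2.6, -0.8, 0.8]
gripper_width: 29.7
```

Call:
play_rows(
  increments=[
    [0,0,0,0,0,0.03,-1],
    [0,0,0,0,0,0.03,-1],
  ],
)

```text
time: 12.92
ee_pos: [487.0, -124.4, 146.4]
ee_rot: [0.6, 0.8, -0.001, -0.0]
ft_force: [-3.0, -0.2, 1.1]
gripper_width: 29.7
```

Call:
play_rows(
  increments=[
    [0,0,0,0,0,0.02,-1],
    [0,0,0,0,0,0.02,-1],
  ],
)

```text
time: 13.18
ee_pos: [487.0, -124.4, 144.8]
ee_rot: [0.6, 0.8, -0.001, -0.0]
ft_force: [-7.6, -0.0, 15.0]
gripper_width: 29.6
```

Call:
play_rows(
  increments=[
    [0,0,0,0,0,0.01,-1],
  ],
)

```text
time: 13.3
ee_pos: [487.0, -124.4, 144.8]
ee_rot: [0.6, 0.8, -0.001, 0.0]
ft_force: [-6.1, -0.1, 8.2]
gripper_width: 29.5
```

```bash
python3 -c "
from h import *
delta((487.8,-123.6,146),106);print(read_state()['ft_torque'])
s=capture('scene')
crop(s,370,150,460,240,6.5,'pics/s7c.png')"
```

```text
t 13.3 pos [ 487.  -124.4  144.8] xhead 106.19 F [-6.13 -0.05  8.23]
rot units [-0.014  0.012  0.024] shift now-axes [ 0.012  0.019 -0.024] shift target-axes [ 0.012  0.019 -0.024]
[-0.07347082  1.17267715  0.06251599]
```

View pics/s7c.png

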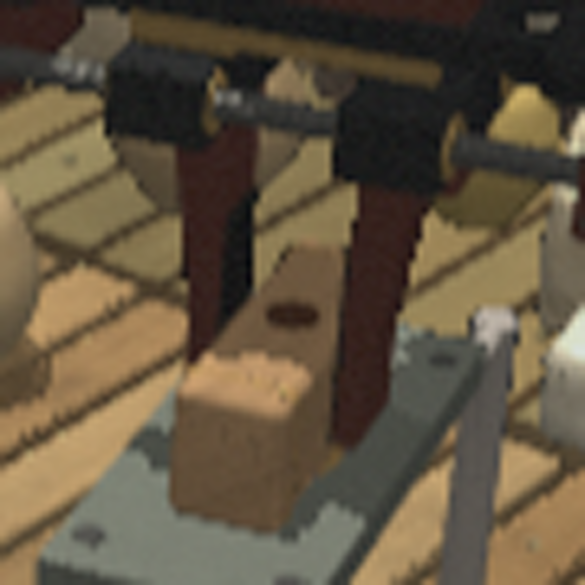

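Call:
play_rows(
  increments=[
    [0,0,0,0,-0.01,0.01,-1],
    [0,0,0,0,-0.01,0.02,-1],
    [0,0,0,0,0,0.02,-1],
  ],
)

```text
time: 13.72
ee_pos: [487.0, -124.5, 144.8]
ee_rot: [0.601, 0.8, -0.001, 0.001]
ft_force: [-9.1, -0.2, 15.0]
gripper_width: 29.8
```

```bash
python3 -c "
from h import *
delta((487.8,-123.6,146),106);print(read_state()['ft_torque'])"
```

```text
t 13.725 pos [ 487.  -124.5  144.8] xhead 106.18 F [-9.11 -0.21 15.03]
rot units [-0.002  0.025  0.023] shift now-axes [ 0.013  0.02  -0.025] shift target-axes [ 0.013  0.02  -0.025]
[0.02325128 1.94490964 0.03083302]
```

Call:
play_rows(
  increments=[
    [0,0,0,0,0,0,-1],
    [0,0,0,0,0,0,-1],
    [0,0,0,0,0,0,-1],
  ],
)

```text
time: 14.1
ee_pos: [487.0, -124.5, 144.8]
ee_rot: [0.601, 0.8, -0.001, 0.001]
ft_force: [-3.3, -0.6, 3.9]
gripper_width: 29.6
```

Call:
play_rows(
  increments=[
    [0,0,0,0,0,0,1],
    [0,0,0,0,0,0,1],
    [0,0,0,0,0,0,1],
    [0,0,0,0,0,0,1],
    [0,0,0,0,0,0,1],
    [0,0,0,0,0,0,1],
    [0,0,0,0,0,0,1],
    [0,0,0,0,0,0,1],
  ],
)

```text
time: 15.1
ee_pos: [489.3, -123.9, 145.2]
ee_rot: [0.6, 0.8, 0.001, 0.003]
ft_force: [0.3, 0.5, 0.2]
gripper_width: 88.0
```

```bash
python3 -c "
from h import *
delta((487.8,-123.6,146),106);print(read_state()['ft_torque'])
s=capture('scene')
crop(s,350,140,470,260,5,'pics/s8c.png')"
```

```text
t 15.1 pos [ 489.3 -123.9  145.2] xhead 106.22 F [0.25 0.47 0.17]
rot units [0.031 0.028 0.027] shift now-axes [ 0.013 -0.027 -0.017] shift target-axes [ 0.013 -0.027 -0.017]
[ 0.0027693  -0.14310656  0.00252824]
```

View pics/s8c.png

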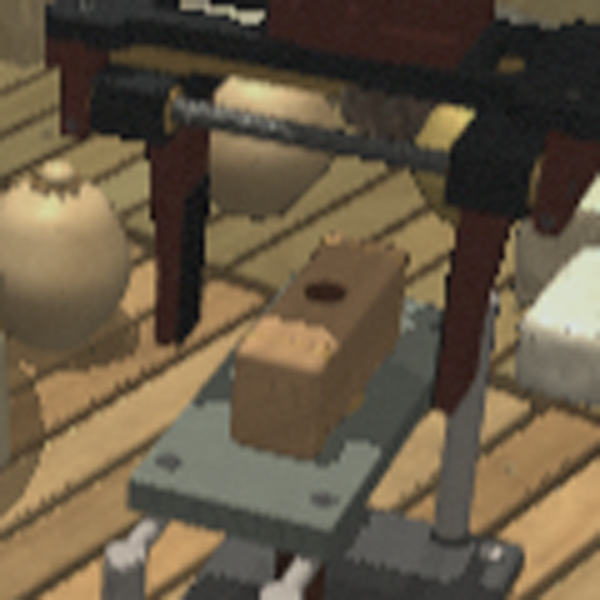

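Call:
play_rows(
  increments=[
    [0,0,0,0,0,-0.3,1],
    [0,0,0,0,0,-0.6,1],
    [0,0,0,0,0,-0.8,1],
    [0,0,0,0,0,-0.8,1],
    [0,0,0,0,0,-0.8,1],
    [0,0,0,0,0,0,1],
    [0,0,0,0,0,0,1],
  ],
)

```text
time: 16.02
ee_pos: [488.2, -122.2, 320.6]
ee_rot: [0.599, 0.8, 0.001, 0.004]
ft_force: [-0.2, -0.1, -0.7]
gripper_width: 87.9
```

```bash
python3 -c "
from h import *
delta((487.8,-123.6,146),106)
s=capture('scene');w=capture('wrist');cv2.imwrite('pics/s9.png',s);cv2.imwrite('pics/w9.png',w)
crop(s,360,150,460,250,6,'pics/s9c.png')"
```

```text
t 16.025 pos [ 488.2 -122.2  320.6] xhead 106.34 F [-0.2  -0.11 -0.75]
rot units [0.05  0.035 0.042] shift now-axes [-0.007 -0.039  3.491] shift target-axes [-0.025 -0.015  3.491]
```

View pics/s9c.png

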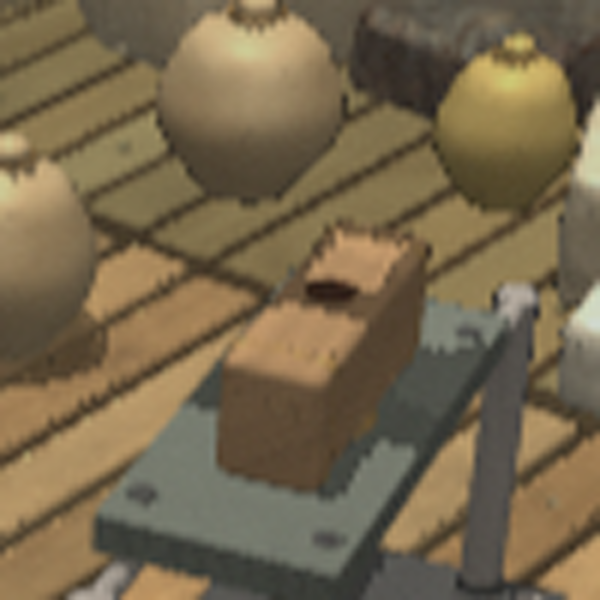

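View pics/w9.png

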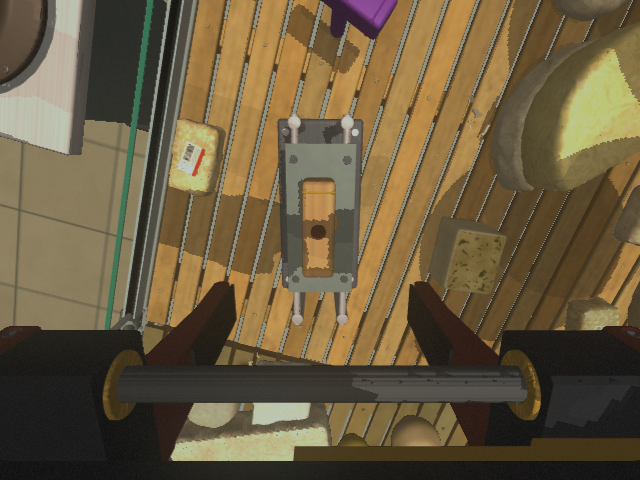

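View pics/s9.png

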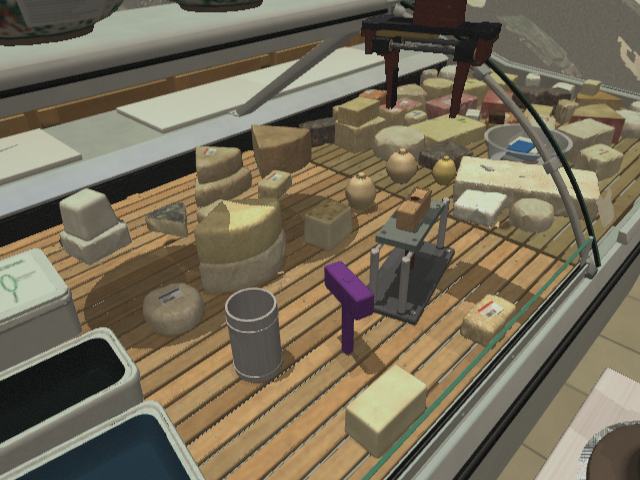

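```bash
python3 -c "
from h import *
from scipy.optimize import least_squares
s=[(220,364),(324,389),(219,467),(321,492),(326,229),(428,243)]
im=np.array([(360+(a+.5)/6-.5,150+(b+.5)/6-.5) for a,b in s])
# y=+46 near end
M=np.array([(-1,1,1),(1,1,1),(-1,1,0),(1,1,0),(-1,-1,1),(1,-1,1)],float)*[15,46,38]
M[:,0]*=-1
c=calibration('scene')
def f(p,r=True):
    R=Ro.from_euler('z',p[3],degrees=True)*Ro.from_euler('xy',p[4:6],degrees=True)
    X=R.apply(M)+p[:3]; q=np.array([proj('scene',x,c) for x in X])-im
    return q.ravel()
r=least_squares(f,[488,-124,135,106,0,0]);print(r.x.round(2),r.fun.round(2).reshape(-1,2))
J=r.jac;print(np.sqrt(np.diag(np.linalg.inv(J.T@J))).round(2))
r=least_squares(lambda p:f(list(p)+[0,0]),[488,-124,135,106]);print(r.x.round(2),r.fun.round(2).reshape(-1,2))
"
```

```text
[ 526.72 -186.28   92.35   15.87   -1.45    1.4 ] [[ 0.79 -0.06]
 [-0.26 -0.79]
 [ 0.33  0.91]
 [-0.78  0.35]
 [ 0.78 -0.48]
 [-0.84  0.08]]
[12.35 19.18 12.46  1.26  1.71  2.21]
[ 520.36 -174.79   99.22   16.61] [[ 1.   -0.59]
 [ 0.29 -0.99]
 [-0.17  0.85]
 [-0.96  0.61]
 [ 0.59 -0.36]
 [-0.78  0.51]]
```

```bash
python3 -c "
from h import *
for z in (173,175,178): print(z,(proj('scene',(487.7,-124,z))-[360,150]+.5)*6-.5)
t=capture('top');w=capture('wrist');c=calibration('wrist')
for z in (173,): print(proj('wrist',(487.7,-124,z),c))
crop(w,260,100,380,310,3.8,'pics/w9c.png')
R=Ro.from_euler('z',16,degrees=True)
for m in [(15,46,38),(-15,46,38),(15,46,0),(-15,46,0),(15,-46,38),(-15,-46,38)]:
  X=R.apply(m)+[487.7,-124,135]; print(m,((proj('scene',X)-[360,150]+.5)*6-.5).round(0))
"
```

```text
173 [328.19570086 291.99415053]
175 [328.78579378 285.57697916]
178 [329.67390473 275.9189067 ]
[319.08707402 233.07945976]
(15, 46, 38) [216. 355.]
(-15, 46, 38) [324. 380.]
(15, 46, 0) [208. 476.]
(-15, 46, 0) [313. 502.]
(15, -46, 38) [332. 212.]
(-15, -46, 38) [433. 233.]
```

View pics/w9c.png

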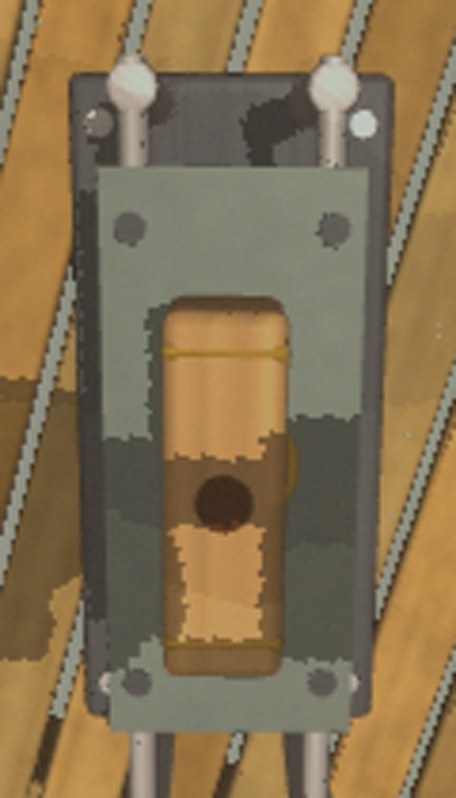

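```bash
python3 -c "
from h import *
s=cv2.imread('pics/s9.png')
crop(s,390,180,440,240,10,'pics/s9d.png')
s=capture('scene')"
python3 - <<'E'
import cv2,numpy as np
a=cv2.imread('pics/s7c.png');print(a.shape)
E
```

```text
(585, 585, 3)
```

View pics/s9d.png

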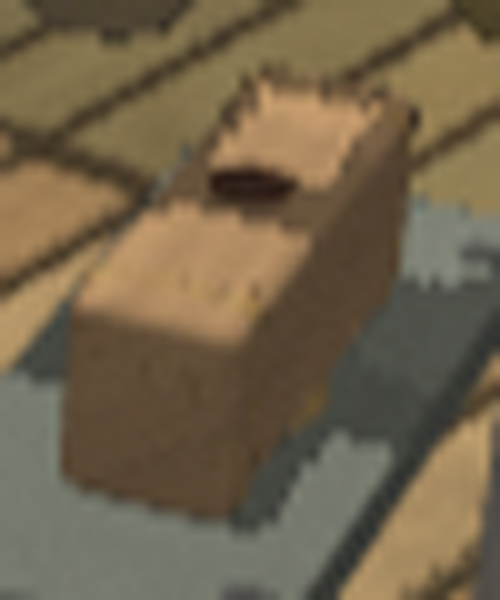

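```bash
python3 -c "
from station import *
print(sign_off())"
```

```text
the job is handed in; nothing more can be done
None
```

I took the mallet out of the crock, lowered it handle first through the brass-edged ring, pressed it home and let go. The job was handed in at about 16 s.

- **Finding the hole:** The ring was visible in both fixed cameras, so I located it at about (488, -124) mm. I lowered the handle's end straight into it in small, force-checked steps. I did not slide the handle along the plate to feel for the hole.
- **Pressing home:** Beyond the catch the handle dragged slightly. The head then met the plate at TCP z = 144.8 mm, the height expected from the grasp. The push there read 15 N at most.
- **After release:** The last pictures show the head's edges upright and its underside on the plate, with no visible gap. The top of the head is at the expected height of 173 mm. The crock, the cheeses and the purple mallet look unmoved, and the gripper is about 175 mm above where it let go.
- **What disagreed:** The wrist read about 9 N sideways during the final press, and it fell to about 3 N before I opened the gripper. A rough check of the head's pose from its corners failed: it put the position well off, because the head's edges are rounded. I relied on the edge and hole-plug positions in the pictures and on the force contact.

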